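Release the sprung cover of the clip check fixture

TASK

The six clips in the check fixture have been gauged and its cover has to come open. Set one fingertip on each of the two blue release buttons, press both right down together and keep them down while the cover springs up well clear of its catches; then let go, draw back and let the cover rise by itself until it stands fully open. Work by the buttons only: do not pull or push the cover, and leave the stamp, the tweezers and the marker where they are.

Things in the scene. Friction and masses are not known exactly. Their poses are not given: they have to be found in the camera images.
- fixture: clip check fixture, fixed to the bench: aluminium base plate 230 (x) by 170 (y) mm; at its -x end, toward the robot, a grey catch housing 70 by 142 mm, 55 mm high, with two blue buttons; behind it six clips in a nest under a hinged cover (aluminium frame, clear window). Origin: centre of the underside, on the bench; x from the buttons to the hinge, y along the row of buttons to the left one, z up
- release_left_top (a point): centre of the top of the left (fixture +y) blue button: cap 26 (x) by 28 (y) mm, top 70 mm above the bench when up; goes down with it. The buttons stand 62 mm apart between centres, 34 mm between caps: fingertips fit with their centres 62 +-8 mm apart. The shut cover's front edge lies 40 mm from the button centres, to +x. Axes as the fixture's
- release_right_top (a point): the same for the right (-y) button
- release_left (a joint): travel of the left button, m: 0 up, 0.008 fully down; sprung, 2 N to start and 5.2 N fully down. Each button works its own catch, which is clear of the cover when the button is beyond 0.005 and springs out again as the button rises
- release_right (a joint): the same for the right button
- cover (a joint): angle of the cover, rad: 0 shut, 1.25 fully open (stop). Hinge along y, 100 mm to +x of the fixture's origin, 32 mm up. With both catches clear, a spring and damper lift it: 0.2 rad in about 1 s, the stop in some 6 to 7 s, where it stays. If a button is let go before about 0.18 rad its catch takes the cover again at a safety notch (0.07 to 0.1 rad; the button may then stay part-way down): press both again
- cover_front (a point): middle of the cover's front edge, on the side toward the buttons; 49 mm above the bench when shut, it swings up and away from the buttons on a 143 mm radius
- stamp_mid (a point): turned wooden inspection stamp, 27 mm across, 63 mm high, standing loose beside the fixture; centre, half-way up. Leave alone
- tweezers_mid (a point): steel tweezers, 14 x 125 x 11 mm, lying loose beside the fixture; centre, half-way up, long along own y. Leave alone
- marker_blue_mid (a point): blue and white felt marker, 136 x 18 x 18 mm, lying loose in front of the fixture; centre, half-way up, long along own x. Leave alone

How it is judged:
By the outcome, as a careful person would: the job done as asked, in the order asked, and still so for the second after the job is handed in, with the robot touching nothing.
It also fails if it takes over 38 s, if anything falls off the work surface, if the arm or the gripper's body presses on something with over 40 N, if the wrist force passes 120 N, or if a joint passes its speed limit or range.

ROBOT

A 7-joint arm with a two-finger parallel gripper is mounted at the origin on a cart in front of the work surface, level with it; the furniture and walls round the work are solid. World frame = base frame: x ahead of the robot, y to its left, z up, the work surface at z = 0. Lengths are in m, angles in rad, forces in N, time in s.
With the tool pointing down it reaches from about 0.35 to 0.9 m from the base axis. Payload 8.1 kg.
Tool frame: the origin (TCP) lies midway between the tips of the shut fingers; the grasp point (between the pads) lies arm.hold_point_z behind it (arm.hold_point_z is the distance from the TCP to the grasp point, in m); z points along the fingers, x is the direction in which the jaws open and shut, and the axes are right-handed (so a half turn about z gives the same grasp; the last joint's range is limited). The gripper opens to 92 mm and grips with 3 to 60 N. Pads are 19 mm wide; open, the fingers measure 130 mm over their backs; the gripper's body (75 mm by 190 mm) begins 47 mm behind the grasp point.
Start: joints at [1.228, 0.434, 0.025, 1.573, -0.012, 1.134, -0.075], TCP at [0.148, -0.607, 0.227] pointing down, gripper open.
Joint ranges: [-2.62, 2.62], [-0.44, 2.09], [-1.27, 1.32], [0.08, 2.57], [-1.32, 4.46], [0.12, 2], [-2.74, 2.74]. Speed limits (rad/s): [2.22, 2.22, 3.01, 3.01, 3.14, 3.14, 3.14].

INTERFACE

Orientations are given as a rotation vector (axis times angle).
In Python, from cell import arm gives the robot as it stands.
- The arm moves only by the shell command python3 -m pendant 'ROWS' [FORCE]. ROWS is JSON, a list of rows, each an object with "dp": the shift along the tool's x, y, z in m, a list of three; "rotation": the turn, a rotation vector about the tool's x, y, z in rad, a list of three; "fingers": the closure, from -1 (fully open) to 1 (shut). In form: [{"dp": [x, y, z], "rotation": [rx, ry, rz], "fingers": fingers}, ...]. A call has 1 to 20 rows; each row is the pose to reach, as a shift and turn from the pose measured when the call began, along the tool's axes at that moment; what a row does not reach only later rows make up. A row lasts 1/8 s, in which the tool goes at most 62.5 mm and 10.7 degrees, less where a joint would pass 70% of its speed; a pose out of reach is approached as far as the arm can. A call with a gripper value outside its range is refused whole. The fingers move at their own pace and stop on an object; FORCE is the grip in N (left out, the last holds). Time passes only in rows, so rows that repeat a pose let the fingers close. It gives the time, the measured TCP pose, the force and the opening at its end, in the units of the state.
- arm.observe(): the state, without advancing time (a new reading comes with each control period).
- arm.get_image(name): name is "scene" or "top"; returns the picture (480x640x3 uint8, blue, green, red); there is no depth.
- arm.camera_params(name): a dict with "camera_matrix" (3x3 intrinsics, pixels), "rvec" (rotation vector, rad) and "tvec" (3), from world to camera coordinates, as OpenCV has them. Camera axes: x right, y down, z forward; pixel columns grow to the right and rows downward; lengths in m; the calibration is good to about 2 mm. A picture is of the moment at which its call begins. camera_params takes no time and is no camera call.
- arm.sign_off(): hands the job in, once; it reports no verdict.
The state is a dict: "clock": time; "joints": joint angles; "dq": joint speeds; "joint_efforts": joint torques, N m; "position": TCP position; "ee_rot": TCP orientation; "force": force on the tool from outside, world axes, zero at the start; "ft_torque": the same for the moment, N m; "width": opening from 0.0 (shut) to 1.0 (fully open).
Only numpy, scipy, OpenCV 4.12 (cv2) and the standard library are available. Lean on these libraries where they do the work, as an engineer would, in place of code of your own. Each camera call takes 0.05 s, during which the arm holds its last target.

## Working session

There is one attempt and no reset: what is moved stays moved. The work goes in short steps, Python scripts to look and compute and a shell command to move; the robot and the scene stay as the last step left them, time stands still between calls to the robot, and variables do not carry over. Pictures are saved under pics/ and viewed, and the job is handed in when it is done.

```bash
mkdir -p pics; ls
python3 - <<'E'
from cell import arm
import cv2
s=arm.observe();print(s, arm.hold_point_z)
for n in("scene","top"):
    cv2.imwrite(f"pics/{n}0.png",arm.get_image(n)); print(arm.camera_params(n))
E
```

```text
pics
{'clock': 0.0, 'joints': array([ 1.22838498,  0.4352268 ,  0.02495325,  1.57407817, -0.01157677,
        1.13402069, -0.07508533]), 'dq': array([-5.23174285e-06, -1.08209263e-03,  6.72876731e-04,  2.34855600e-04,
        1.50256881e-03,  6.72880498e-04, -1.31771457e-03]), 'joint_efforts': array([ 3.32244808e-04, -6.67853308e+01,  9.84687880e-01, -3.14460397e+01,
       -6.08412805e-02,  4.29440523e-02,  1.37794123e-04]), 'position': array([ 0.1482762 , -0.6066305 ,  0.22594971]), 'ee_rot': array([-2.47051924e+00,  1.93927236e+00,  2.10456956e-03]), 'force': array([-0.40347393, -0.12925203,  0.15634859]), 'ft_torque': array([-0.02206323,  0.00927266,  0.05266009]), 'width': 1.0008051305136079} 0.0188
{'camera_matrix': array([[562.09033983,   0.        , 314.03856187],
       [  0.        , 562.09033983, 240.72406397],
       [  0.        ,   0.        ,   1.        ]]), 'rvec': array([ 1.17865295, -2.1179331 ,  1.15637738]), 'tvec': array([0.26947458, 0.31158188, 0.51330049])}
{'camera_matrix': array([[591.63329211,   0.        , 318.66003422],
       [  0.        , 591.63329211, 238.1405224 ],
       [  0.        ,   0.        ,   1.        ]]), 'rvec': array([ 2.16281658, -2.11647953,  0.17340191]), 'tvec': array([-0.01945946,  0.56078003,  1.13026894])}
```

View pics/scene0.png

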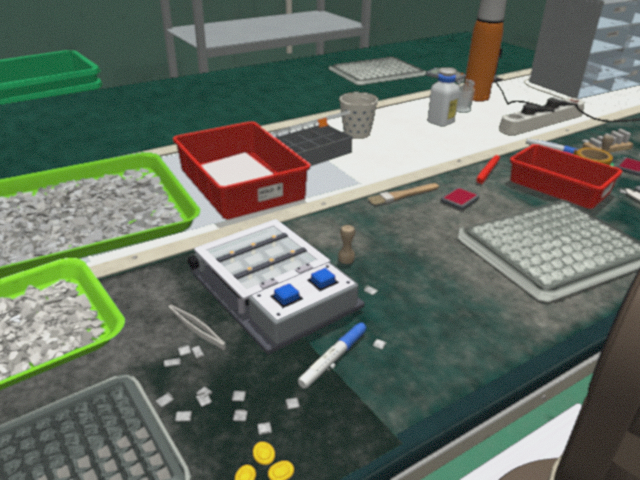

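View pics/top0.png

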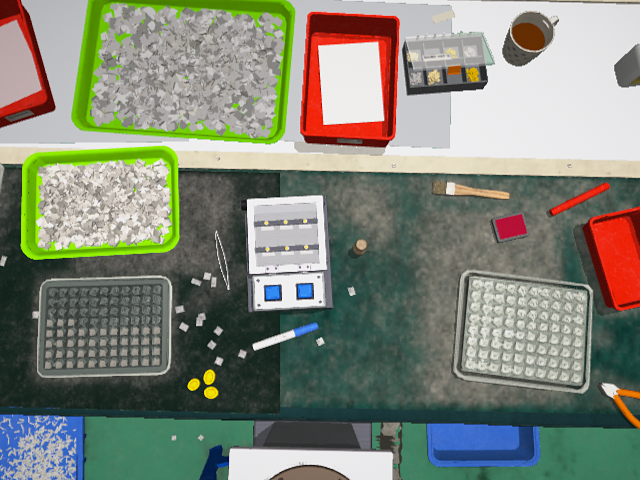

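The scene view shows blue buttons at about (287,294) and (322,277). In the top view they are at about (272,292) and (305,291), with the marker in front at (285,337), the stamp at (361,247) and the tweezers at (222,260).

```bash
cat > h.py <<'E'
import numpy as np, cv2
from cell import arm
from scipy.spatial.transform import Rotation as R
def ray(n,uv):
    p=arm.camera_params(n);Rm=cv2.Rodrigues(p["rvec"])[0]
    x,y=cv2.undistortPoints(np.array([[uv]],float),p["camera_matrix"],None)[0,0]
    return -Rm.T@p["tvec"], Rm.T@np.array([x,y,1.])
def onz(n,uv,z):
    c,d=ray(n,uv); return c+d*(z-c[2])/d[2]
def tri(a,b):
    (c1,d1),(c2,d2)=ray("scene",a),ray("top",b)
    t=np.linalg.lstsq(np.c_[d1,-d2],c2-c1,rcond=None)[0]
    return (c1+t[0]*d1+c2+t[1]*d2)/2, np.linalg.norm(c1+t[0]*d1-c2-t[1]*d2)
E
python3 - <<'E'
from h import *
for n,box in(("top",(250,325,275,305)),("scene",(265,345,260,310))):
    im=cv2.imread(f"pics/{n}0.png");hsv=cv2.cvtColor(im,cv2.COLOR_BGR2HSV)
    for vmin in (60,170):
        m=cv2.inRange(hsv,(100,140,vmin),(125,255,255));k=np.zeros_like(m);k[box[2]:box[3],box[0]:box[1]]=1
        nn,l,st,ce=cv2.connectedComponentsWithStats(m*k)
        for i in range(1,nn):
            if st[i,4]>30: print(n,vmin,st[i],ce[i],onz(n,ce[i],.07))
    x0,x1,y0,y1=box
    cv2.imwrite(f"pics/{n}0c.png",cv2.resize(im[y0-15:y1+25,x0-15:x1+15],None,fx=6,fy=6,interpolation=2))
E
```

```text
top 60 [265 285  15  15 206] [272.12135922 292.31553398] [0.45006354 0.07952827 0.07      ]
top 60 [297 284  16  14 200] [304.43  290.455] [0.4549551  0.01779976 0.07      ]
top 170 [298 284  14  14 179] [304.4972067  290.53631285] [0.4548024  0.01766717 0.07      ]
top 170 [265 286  15  14 173] [272.13294798 292.26011561] [0.45016984 0.07950968 0.07      ]
scene 60 [311 269  24  19 313] [322.56230032 278.13738019] [0.44565712 0.02512693 0.07      ]
scene 60 [274 284  26  21 353] [285.99433428 294.33427762] [0.44086131 0.08614015 0.07      ]
scene 170 [312 269  22  13 168] [322.7202381  274.95238095] [0.45174851 0.0209257  0.07      ]
scene 170 [275 284  23  15 190] [286.05263158 290.91578947] [0.44717926 0.08243692 0.07      ]
```

View pics/top0c.png

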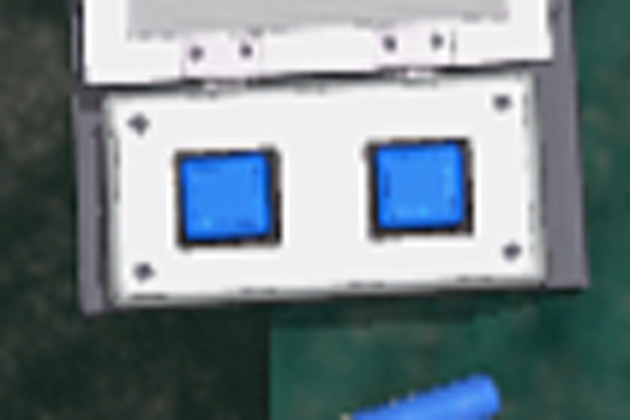

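View pics/scene0c.png

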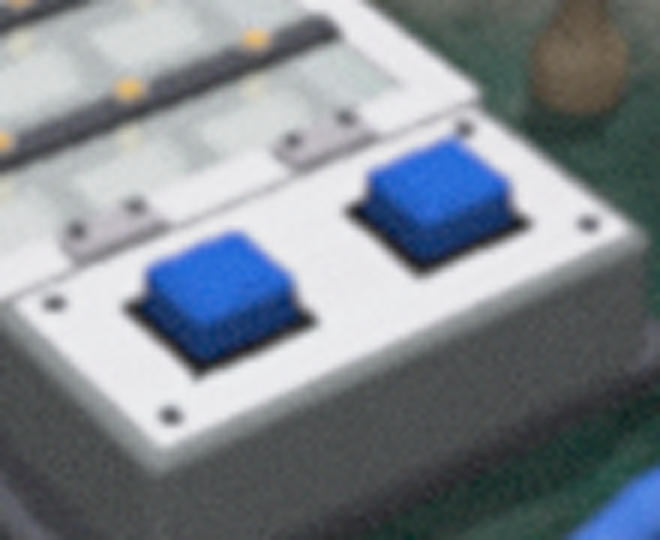

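```bash
cat >> h.py <<'E'
L=np.array([.4495,.0805,.07]);Rt=np.array([.4540,.0188,.07])
def goal(z,back=0.,sg=1):
    s=arm.observe();R0=R.from_rotvec(s["ee_rot"])
    y=(L-Rt);y/=np.linalg.norm(y);x=np.cross(y,[0,0,1])
    p=(L+Rt)/2-back*x; p[2]=z
    M=np.c_[sg*y,np.cross([0,0,-1],sg*y),[0,0,-1]]
    return R0.inv().apply(p-s["position"]),(R0.inv()*R.from_matrix(M)).as_rotvec()
def st():
    s=arm.observe();print(s["clock"],s["position"].round(4),s["ee_rot"].round(3),s["force"].round(1),s["width"].round(3),s["joints"].round(2))
E
python3 - <<'E'
from h import *
s=arm.observe();print(R.from_rotvec(s["ee_rot"]).as_matrix().round(3))
for sg in(1,-1):print(goal(.16,0,sg))
E
```

```text
[[ 0.237 -0.971 -0.   ]
 [-0.971 -0.237  0.001]
 [-0.001  0.    -1.   ]]
(array([-0.56539926, -0.45064195,  0.06675303]), array([-2.11465823e-03,  4.01897300e-04, -2.97466505e+00]))
(array([-0.56539926, -0.45064195,  0.06675303]), array([0.00026959, 0.00141848, 0.16692684]))
```

```bash
python3 -m pendant '[{"dp":[-0.02,-0.016,0],"rotation":[0,0,0],"fingers":0.0},{"dp":[-0.06,-0.048,0],"rotation":[0,0,0.02],"fingers":0.065},{"dp":[-0.1,-0.08,0],"rotation":[0,0,0.04],"fingers":0.065},{"dp":[-0.14,-0.112,0],"rotation":[0,0,0.06],"fingers":0.065},{"dp":[-0.18,-0.144,0],"rotation":[0,0,0.08],"fingers":0.065},{"dp":[-0.22,-0.176,0],"rotation":[0,0,0.1],"fingers":0.065},{"dp":[-0.26,-0.208,0],"rotation":[0,0,0.12],"fingers":0.065},{"dp":[-0.3,-0.24,0],"rotation":[0,0,0.14],"fingers":0.065},{"dp":[-0.34,-0.272,0],"rotation":[0,0,0.16],"fingers":0.065},{"dp":[-0.38,-0.304,0],"rotation":[0,0,0.167],"fingers":0.065},{"dp":[-0.42,-0.336,0],"rotation":[0,0,0.167],"fingers":0.065},{"dp":[-0.46,-0.368,0],"rotation":[0,0,0.167],"fingers":0.065},{"dp":[-0.5,-0.4,0],"rotation":[0,0,0.167],"fingers":0.065},{"dp":[-0.54,-0.43,0],"rotation":[0,0,0.167],"fingers":0.065},{"dp":[-0.565,-0.4506,0],"rotation":[0,0,0.167],"fingers":0.065},{"dp":[-0.565,-0.4506,0.03],"rotation":[0,0,0.167],"fingers":0.065},{"dp":[-0.565,-0.4506,0.0667],"rotation":[0,0,0.167],"fingers":0.065},{"dp":[-0.565,-0.4506,0.0667],"rotation":[0,0,0.167],"fingers":0.065}]'
python3 - <<'E'
from h import *
st();print(goal(.08,0,-1))
for n in("scene","top"): cv2.imwrite(f"pics/{n}1.png",arm.get_image(n))
E
```

```text
clock: 2.35
position: [0.4497, 0.0489, 0.1581]
ee_rot: [2.299, -2.136, -0.008]
force: [0.5, -0.7, 0.3]
width: 0.466Traceback (most recent call last):
  File "<stdin>", line 2, in <module>
  File "h.py", line 22, in st
    s=arm.observe();print(s["clock"],s["position"].round(4),s["ee_rot"].round(3),s["force"].round(1),s["width"].round(3),s["joints"].round(2))
                                                                                                     ^^^^^^^^^^^^^^^^
AttributeError: 'float' object has no attribute 'round'
```

```bash
sed -i 's/s\["width"\].round(3)/round(s["width"],3)/' h.py
python3 - <<'E'
from h import *
st();print(goal(.08,0,-1))
for n in("scene","top"): cv2.imwrite(f"pics/{n}1.png",arm.get_image(n))
E
```

```text
2.35 [0.4497 0.0489 0.1581] [ 2.299 -2.136 -0.008] [ 0.5 -0.7  0.3] 0.466 [ 0.18  0.28 -0.49  2.03  0.17  0.87 -1.9 ]
(array([-0.00055047, -0.00253915,  0.07808403]), array([0.00584464, 0.00122749, 0.0004337 ]))
```

View pics/scene1.png

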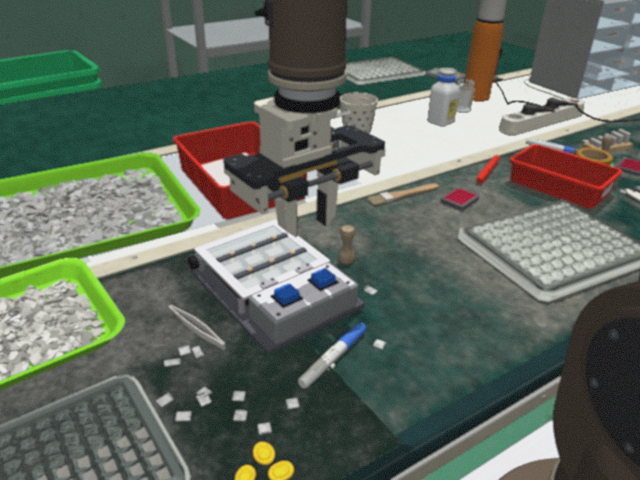

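View pics/top1.png

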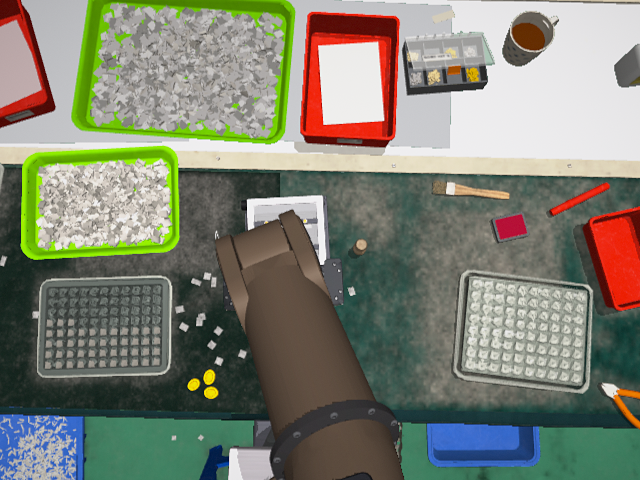

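The gripper's long axis runs along the button row, and the fingertips, at about (288,232) and (325,222), hang above the buttons. Next I lower them to just above the caps.

```bash
python3 -m pendant '[{"dp":[-0.0005,-0.0025,0.03],"rotation":[0.006,0.001,0],"fingers":0.065},{"dp":[-0.0005,-0.0025,0.06],"rotation":[0.006,0.001,0],"fingers":0.065},{"dp":[-0.0005,-0.0025,0.076],"rotation":[0.006,0.001,0],"fingers":0.065},{"dp":[-0.0005,-0.0025,0.078],"rotation":[0.006,0.001,0],"fingers":0.065},{"dp":[-0.0005,-0.0025,0.078],"rotation":[0.006,0.001,0],"fingers":0.065}]'
python3 - <<'E'
from h import *
st();print(goal(.062,0,-1))
im=arm.get_image("scene");cv2.imwrite("pics/scene2.png",cv2.resize(im[150:350,180:400],None,fx=3,fy=3))
E
```

```text
clock: 3.08
position: [0.4553, 0.0502, 0.0839]
ee_rot: [-2.296, 2.136, -0.007]
force: [-0.1, -0.7, 0.9]
width: 0.466
3.075 [0.4553 0.0502 0.0839] [-2.296  2.136 -0.007] [-0.1 -0.7  0.9] 0.466 [ 0.13  0.4  -0.45  2.11  0.27  0.68 -2.  ]
(array([0.00032527, 0.00376153, 0.02190296]), array([-0.00729717,  0.00053498, -0.00024382]))
```

View pics/scene2.png

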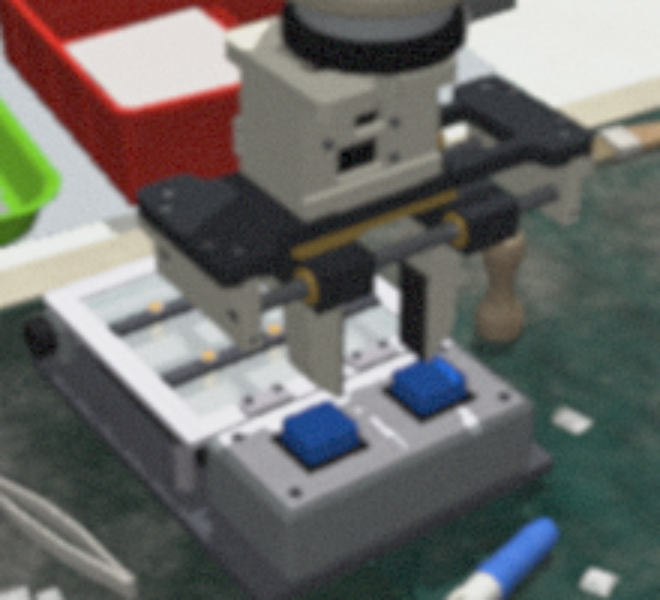

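```bash
python3 -m pendant '[{"dp":[0,0.0045,0.006],"rotation":[-0.007,0,0],"fingers":0.065},{"dp":[0,0.0045,0.008],"rotation":[-0.007,0,0],"fingers":0.065},{"dp":[0,0.0045,0.008],"rotation":[-0.007,0,0],"fingers":0.065},{"dp":[0,0.0045,0.008],"rotation":[-0.007,0,0],"fingers":0.065}]'
python3 - <<'E'
from h import *
st();print(goal(.062,0,-1))
im=arm.get_image("scene").copy()
s=arm.observe();p=arm.camera_params("scene");Q=R.from_rotvec(s["ee_rot"])
im=cv2.resize(im[180:330,220:380],None,fx=4,fy=4)
for dx in(-.031,.031):
  pts=np.array([s["position"]+Q.apply([dx+a,b,0]) for a,b in((-.0095,-.0095),(.0095,-.0095),(.0095,.0095),(-.0095,.0095))])
  uv=cv2.projectPoints(pts,p["rvec"],p["tvec"],p["camera_matrix"],None)[0].reshape(-1,2)
  cv2.polylines(im,[((uv-[220,180])*4).astype(int)],True,(0,0,255),1)
cv2.imwrite("pics/scene3.png",im)
E
```

```text
clock: 3.62
position: [0.451, 0.0499, 0.076]
ee_rot: [-2.3, 2.139, 0.0]
force: [-0.1, -0.1, -0.0]
width: 0.467
3.625 [0.451  0.0499 0.076 ] [-2.3    2.139  0.   ] [-0.1 -0.1 -0. ] 0.467 [ 0.13  0.41 -0.45  2.12  0.28  0.67 -2.01]
(array([ 0.00036306, -0.00075773,  0.01395155]), array([-0.00053324,  0.0005639 , -0.0002142 ]))
```

View pics/scene3.png

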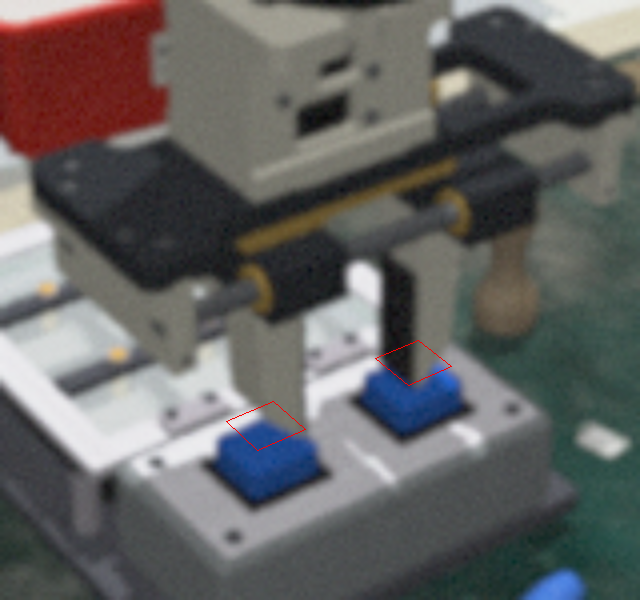

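```bash
python3 -m pendant '[{"dp":[0,-0.0005,0.004],"rotation":[0,0,0],"fingers":0.065},{"dp":[0,-0.0005,0.008],"rotation":[0,0,0],"fingers":0.065},{"dp":[0,-0.0005,0.012],"rotation":[0,0,0],"fingers":0.065},{"dp":[0,-0.0005,0.0145],"rotation":[0,0,0],"fingers":0.065},{"dp":[0,-0.0005,0.0145],"rotation":[0,0,0],"fingers":0.065},{"dp":[0,-0.0005,0.0145],"rotation":[0,0,0],"fingers":0.065}]'
python3 - <<'E'
from h import *
st();print(goal(.062,0,-1));print(arm.observe()["ft_torque"])
im=arm.get_image("scene");cv2.imwrite("pics/scene4.png",cv2.resize(im[180:330,220:380],None,fx=4,fy=4))
E
```

```text
clock: 4.42
position: [0.4518, 0.05, 0.0622]
ee_rot: [-2.3, 2.139, -0.001]
force: [-3.0, -0.8, 17.3]
width: 0.467
4.425 [0.4518 0.05   0.0622] [-2.300e+00  2.139e+00 -1.000e-03] [-3.  -0.8 17.3] 0.467 [ 0.11  0.43 -0.43  2.13  0.3   0.64 -2.03]
(array([3.94874913e-04, 8.28117515e-05, 1.82220666e-04]), array([-1.44202061e-03,  6.32174257e-05, -1.55661030e-04]))
[-0.22374343  0.9581031  -0.01881217]
```

View pics/scene4.png

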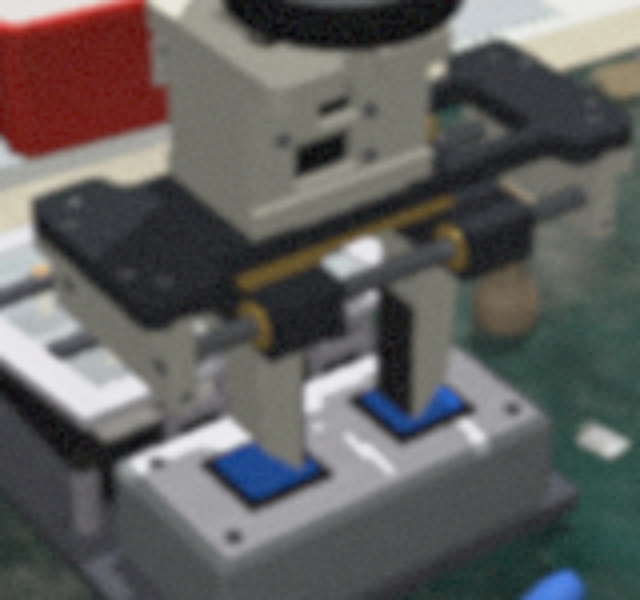

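Both caps are down under the fingertips. The force is 17 N, above the 10.4 N needed, and the cover is already lifting. I hold the press.

```bash
python3 -m pendant '[{"dp":[0,0,0.001],"rotation":[0,0,0],"fingers":0.065},{"dp":[0,0,0.001],"rotation":[0,0,0],"fingers":0.065},{"dp":[0,0,0.001],"rotation":[0,0,0],"fingers":0.065},{"dp":[0,0,0.001],"rotation":[0,0,0],"fingers":0.065},{"dp":[0,0,0.001],"rotation":[0,0,0],"fingers":0.065},{"dp":[0,0,0.001],"rotation":[0,0,0],"fingers":0.065},{"dp":[0,0,0.001],"rotation":[0,0,0],"fingers":0.065},{"dp":[0,0,0.001],"rotation":[0,0,0],"fingers":0.065}]'
python3 - <<'E'
from h import *
st()
im=arm.get_image("scene");cv2.imwrite("pics/scene5.png",cv2.resize(im[160:340,160:380],None,fx=3.3,fy=3.3))
E
```

```text
clock: 5.48
position: [0.4518, 0.05, 0.0621]
ee_rot: [-2.3, 2.139, -0.003]
force: [-6.3, -1.7, 22.5]
width: 0.464
5.475 [0.4518 0.05   0.0621] [-2.3    2.139 -0.003] [-6.3 -1.7 22.5] 0.464 [ 0.11  0.43 -0.43  2.13  0.3   0.64 -2.03]
```

View pics/scene5.png

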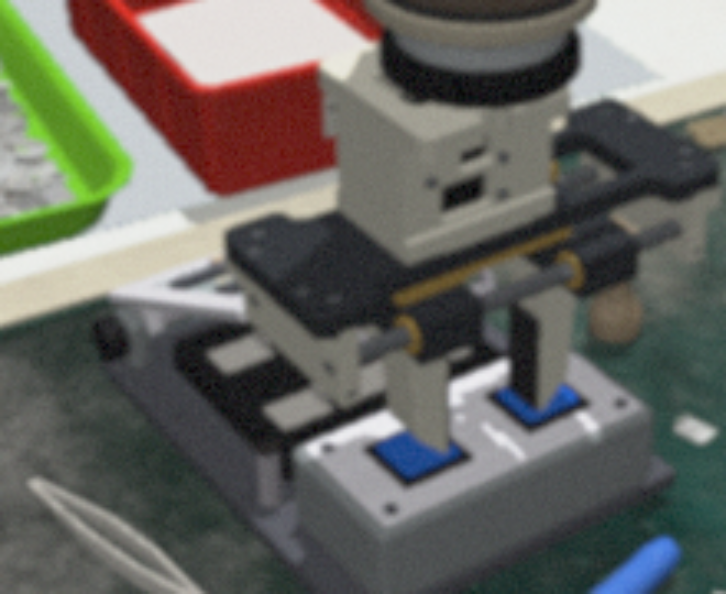

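The cover stands well above its catches (roughly 0.3 rad or more), and the gripper is clear of it. I let go straight up, then back.

```bash
python3 -m pendant '[{"dp":[0,0,-0.012],"rotation":[0,0,0],"fingers":0.065},{"dp":[0,0.01,-0.045],"rotation":[0,0,0],"fingers":0.065},{"dp":[0,0.03,-0.08],"rotation":[0,0,0],"fingers":0.065},{"dp":[0,0.05,-0.12],"rotation":[0,0,0],"fingers":0.065},{"dp":[0.03,0.06,-0.16],"rotation":[0,0,0],"fingers":0.065},{"dp":[0.08,0.06,-0.17],"rotation":[0,0,0],"fingers":0.065},{"dp":[0.13,0.06,-0.17],"rotation":[0,0,0],"fingers":0.065},{"dp":[0.18,0.06,-0.17],"rotation":[0,0,0],"fingers":0.065},{"dp":[0.2,0.06,-0.17],"rotation":[0,0,0],"fingers":0.065},{"dp":[0.2,0.06,-0.17],"rotation":[0,0,0],"fingers":0.065}]'
python3 - <<'E'
from h import *
st()
for n in("scene","top"): cv2.imwrite(f"pics/{n}6.png",arm.get_image(n))
E
```

```text
clock: 6.78
position: [0.4059, -0.155, 0.2317]
ee_rot: [-2.297, 2.142, -0.002]
force: [0.7, 0.7, 0.2]
width: 0.468
6.775 [ 0.4059 -0.155   0.2317] [-2.297e+00  2.142e+00 -2.000e-03] [0.7 0.7 0.2] 0.468 [ 0.55  0.14 -0.34  1.98  0.06  1.03 -1.32]
```

View pics/scene6.png

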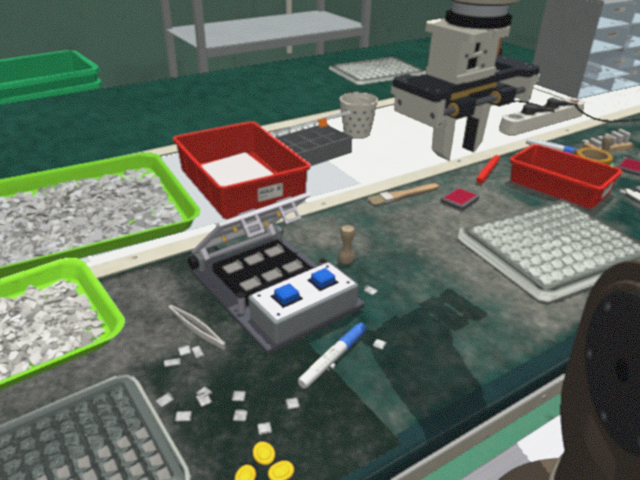

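View pics/top6.png

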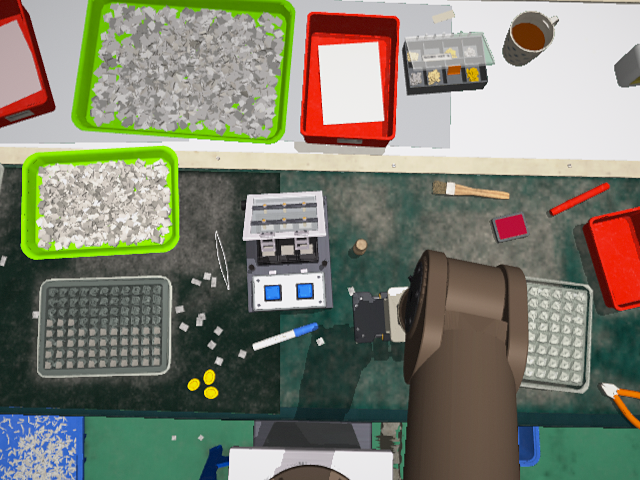

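Both buttons have sprung back up at (287,294) and (322,277) in the scene view. The cover is rising freely, with its front edge near (300,205), and the loose items are where they were. I wait for it to reach the stop.

```bash
R='' ; python3 -m pendant '[{"dp":[0,0,0],"rotation":[0,0,0],"fingers":0.065},{"dp":[0,0,0],"rotation":[0,0,0],"fingers":0.065},{"dp":[0,0,0],"rotation":[0,0,0],"fingers":0.065},{"dp":[0,0,0],"rotation":[0,0,0],"fingers":0.065},{"dp":[0,0,0],"rotation":[0,0,0],"fingers":0.065},{"dp":[0,0,0],"rotation":[0,0,0],"fingers":0.065},{"dp":[0,0,0],"rotation":[0,0,0],"fingers":0.065},{"dp":[0,0,0],"rotation":[0,0,0],"fingers":0.065},{"dp":[0,0,0],"rotation":[0,0,0],"fingers":0.065},{"dp":[0,0,0],"rotation":[0,0,0],"fingers":0.065},{"dp":[0,0,0],"rotation":[0,0,0],"fingers":0.065},{"dp":[0,0,0],"rotation":[0,0,0],"fingers":0.065},{"dp":[0,0,0],"rotation":[0,0,0],"fingers":0.065},{"dp":[0,0,0],"rotation":[0,0,0],"fingers":0.065},{"dp":[0,0,0],"rotation":[0,0,0],"fingers":0.065},{"dp":[0,0,0],"rotation":[0,0,0],"fingers":0.065},{"dp":[0,0,0],"rotation":[0,0,0],"fingers":0.065},{"dp":[0,0,0],"rotation":[0,0,0],"fingers":0.065},{"dp":[0,0,0],"rotation":[0,0,0],"fingers":0.065},{"dp":[0,0,0],"rotation":[0,0,0],"fingers":0.065}]'
python3 -m pendant '[{"dp":[0,0,0],"rotation":[0,0,0],"fingers":0.065},{"dp":[0,0,0],"rotation":[0,0,0],"fingers":0.065},{"dp":[0,0,0],"rotation":[0,0,0],"fingers":0.065},{"dp":[0,0,0],"rotation":[0,0,0],"fingers":0.065},{"dp":[0,0,0],"rotation":[0,0,0],"fingers":0.065},{"dp":[0,0,0],"rotation":[0,0,0],"fingers":0.065},{"dp":[0,0,0],"rotation":[0,0,0],"fingers":0.065},{"dp":[0,0,0],"rotation":[0,0,0],"fingers":0.065},{"dp":[0,0,0],"rotation":[0,0,0],"fingers":0.065},{"dp":[0,0,0],"rotation":[0,0,0],"fingers":0.065},{"dp":[0,0,0],"rotation":[0,0,0],"fingers":0.065},{"dp":[0,0,0],"rotation":[0,0,0],"fingers":0.065},{"dp":[0,0,0],"rotation":[0,0,0],"fingers":0.065},{"dp":[0,0,0],"rotation":[0,0,0],"fingers":0.065},{"dp":[0,0,0],"rotation":[0,0,0],"fingers":0.065},{"dp":[0,0,0],"rotation":[0,0,0],"fingers":0.065},{"dp":[0,0,0],"rotation":[0,0,0],"fingers":0.065},{"dp":[0,0,0],"rotation":[0,0,0],"fingers":0.065},{"dp":[0,0,0],"rotation":[0,0,0],"fingers":0.065},{"dp":[0,0,0],"rotation":[0,0,0],"fingers":0.065}]'
python3 - <<'E'
from h import *
st()
for n in("scene","top"): cv2.imwrite(f"pics/{n}7.png",arm.get_image(n))
E
python3 -m pendant '[{"dp":[0,0,0],"rotation":[0,0,0],"fingers":0.065},{"dp":[0,0,0],"rotation":[0,0,0],"fingers":0.065},{"dp":[0,0,0],"rotation":[0,0,0],"fingers":0.065},{"dp":[0,0,0],"rotation":[0,0,0],"fingers":0.065},{"dp":[0,0,0],"rotation":[0,0,0],"fingers":0.065},{"dp":[0,0,0],"rotation":[0,0,0],"fingers":0.065},{"dp":[0,0,0],"rotation":[0,0,0],"fingers":0.065},{"dp":[0,0,0],"rotation":[0,0,0],"fingers":0.065},{"dp":[0,0,0],"rotation":[0,0,0],"fingers":0.065},{"dp":[0,0,0],"rotation":[0,0,0],"fingers":0.065},{"dp":[0,0,0],"rotation":[0,0,0],"fingers":0.065},{"dp":[0,0,0],"rotation":[0,0,0],"fingers":0.065}]'
python3 - <<'E'
from h import *
st()
y=(L-Rt);y/=np.linalg.norm(y);x=np.cross(y,[0,0,1])
for n in("scene","top"):
    im=arm.get_image(n); d=cv2.absdiff(im,cv2.imread(f"pics/{n}7.png")).max(2)
    d0=cv2.absdiff(im,cv2.imread(f"pics/{n}0.png")).max(2)
    print(n,"changed px in cover area since last",(d[150:320,180:360]>50).sum())
    p=arm.camera_params(n)
    # expected front-edge middle when open, drawn for comparison
    h=(L+Rt)/2+x*.182
    for th,c in((1.0,(0,255,255)),(1.25,(0,0,255))):
        f=h-x*.143*np.cos(th+.119);f[2]=.032+.143*np.sin(th+.119)
        uv=cv2.projectPoints(f[None],p["rvec"],p["tvec"],p["camera_matrix"],None)[0].ravel();print(th,uv)
        cv2.circle(im,tuple(int(v) for v in uv),2,c,-1)
    cv2.imwrite(f"pics/{n}8.png",cv2.resize(im[140:360,160:400],None,fx=2.7,fy=2.7))
E
```

```text
clock: 9.38
position: [0.4061, -0.1528, 0.2319]
ee_rot: [-2.3, 2.138, -0.002]
force: [0.0, 0.3, 1.0]
width: 0.47
clock: 11.88
position: [0.4061, -0.1527, 0.2319]
ee_rot: [-2.3, 2.138, -0.002]
force: [0.5, 0.6, 0.2]
width: 0.467
11.875 [ 0.4061 -0.1527  0.2319] [-2.300e+00  2.138e+00 -2.000e-03] [0.5 0.6 0.2] 0.467 [ 0.55  0.14 -0.35  1.98  0.06  1.03 -1.32]
clock: 13.48
position: [0.406, -0.1527, 0.2319]
ee_rot: [-2.301, 2.138, -0.002]
force: [0.5, -0.3, 0.2]
width: 0.47
13.475 [ 0.406  -0.1527  0.2319] [-2.301e+00  2.138e+00 -2.000e-03] [ 0.5 -0.3  0.2] 0.47 [ 0.55  0.14 -0.35  1.98  0.06  1.03 -1.32]
scene changed px in cover area since last 0
1.0 [256.59277916 189.36597063]
1.25 [244.10080807 173.48682234]
top changed px in cover area since last 0
1.0 [282.49198807 221.6575333 ]
1.25 [281.34179264 201.89328198]
```

View pics/scene8.png

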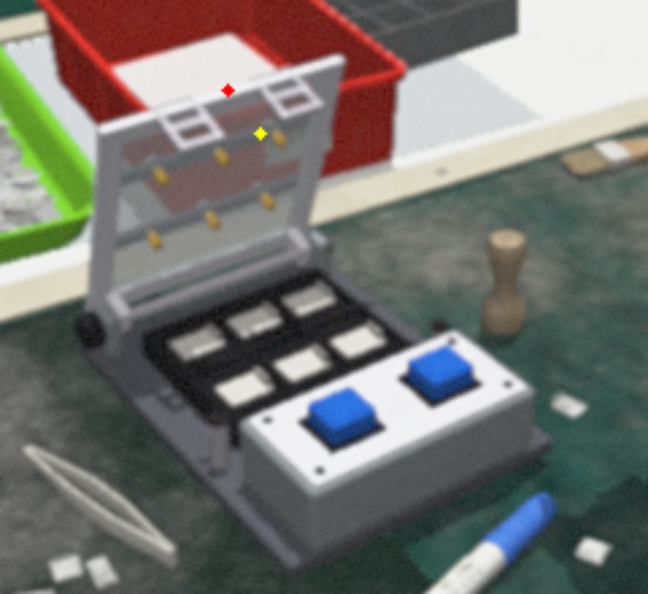

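View pics/top8.png

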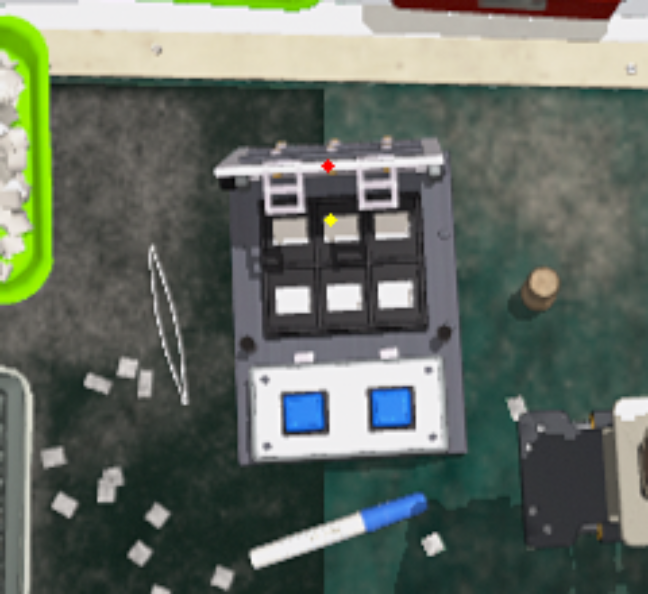

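The front edge of the cover meets the predicted 1.25 rad point in both views and has been still for 1.6 s. Both buttons are up, and the loose items are in place. I hand the job in.

```bash
python3 -c "
from cell import arm
print(arm.sign_off())"
```

```text
the job is handed in; nothing more can be done
None
```

The cover stands fully open, and I handed the job in at about 13.5 s of the 38 s allowed.

- **Pressing:** I set one fingertip on each button and pressed both fully down together (TCP at 62 mm). I held them until the cover was well clear of its catches, by eye about 0.3 rad or more. The highest wrist force I read was about 24 N.
- **Letting go:** I lifted straight up, then moved back and to the side, and the cover rose to its stop by itself.
- **Last checks:** The front edge of the cover lies at the point predicted for 1.25 rad in both views. Nothing in the cover area changed over the last 1.6 s. Both buttons are up, the robot touches nothing, and by eye the stamp, tweezers and marker are where they were.
- **Unclear reading:** While I held the buttons, the wrist force showed about 6 N sideways, toward the robot. I put this down to friction on the button caps, because the picture then showed the gripper clear of the cover. No check failed.

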